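# Bank a coin roll in the makerspace till

## Task

Put the thicker of the two coin rolls away in the cash drawer: press the sprung release button on top of it so that the drawer pops open, lay the roll in the empty middle coin cup, then push the drawer home until it clicks and stays shut. Press and push firmly but gently, without forcing or slamming anything, and leave everything else standing where it is.

Things in the scene. Friction and masses are not known exactly. Their poses are not given: they have to be found in the camera images.
- case: Grey sheet-steel case of the cash drawer, 330 mm deep (its x) by 310 mm wide (its y) by 85 mm high, heavy and fixed; origin at the centre of its underside on the bench. Its -x face is the open front, roughly towards the robot, through which the drawer slides out along the case's -x. A bezel round the release button stands 1.5 mm above the roof.
- drawer (a joint): How far the drawer stands out (m): the gap between the back of its front panel and the case's front edge. Somewhere between 0.010 and 0.014 while it rests latched (it differs from till to till), 0.12 when popped fully open. A spring drives it outwards all the way, with about 5 N near shut and 2 N when open (rolling friction under 1 N), so it stays shut only if the latch holds it.
- latch (a point): The latch inside the case, under the button. It resists over the drawer's last 30 mm or so; the push needed peaks at 8 to 11 N. It is worn and has play: to click, the drawer must go some millimetres deeper than where it rests when latched, how far differs from till to till; 1.5 mm behind the click is a hard stop, before the panel meets the case. Let go, the drawer settles back by the play and stays.
- drawer_front (a point): Centre of the outer face of the drawer's front panel, 43 mm above the bench; it moves with the drawer and has the case's axes (x points into the case). The panel is flat, 306 mm wide, from 6 to 80 mm above the bench, 12 mm thick, with a small lock 3 mm proud 100 mm to its +y side; push anywhere near the middle. The drawer's walls behind it reach 55 mm above the bench.
- empty_cup (a point): Centre of the floor of the empty middle coin cup, 16 mm above the bench, directly behind the front panel; moves with the drawer, axes of the case. The cup is 95 mm along x by 92 mm along y inside, its dividers rise 34 mm above its floor. With the drawer fully open the cup lies wholly outside the case (its centre 72 mm in front of the case's front edge). The two cups beside it hold loose coins.
- button_top (a point): Centre of the top of the release button: a round black button 26 mm across on the case's roof near its front corner on the -y side, its top 9.5 mm above the roof (94.5 mm above the bench). Pressed straight down: travel 7 mm, lets the drawer go at about 5 mm, takes 4 to 6 N, then meets its own stop. It is the head of the latch bolt, so it also dips and springs back as the drawer clicks shut.
- thick_roll: The thicker coin roll, to be put away: paper-wrapped cylinder 26 mm in diameter and 56 mm long, 0.2 kg give or take, lying flat on the bench (slightly octagonal, it does not roll by itself); origin on its underside at mid length, x along its length, z up.
- thick_roll_mid (a point): The middle of the thicker coin roll, on its axis (13 mm above the bench while it lies there).
- thin_roll: Bystander: thinner coin roll, 18 mm in diameter, 42 mm long, lying on the bench like the other; origin on its underside at mid length.
- tape_measure: Bystander: black tape measure standing on edge, 62 x 34 x 60 mm; origin under its centre.
- mug: Bystander: white mug, 82 mm across, 95 mm high; origin under its centre.
- jar: Bystander: amber jar with a wooden lid, 96 mm across, 130 mm high; origin under its centre.
- terminal: Bystander: black card terminal, 150 x 78 x 30 mm, lying on the roof of the case towards its back; origin under its centre.
- spool: Bystander: filament spool lying flat, 196 mm across, 59 mm high; origin under its centre.
- screwdriver: Bystander: screwdriver lying on the bench; origin under its middle.
Mind the look-alikes: they are no part of the job. Leave any blue look-alike of the thick_roll alone.

How it is judged:
On the way, in this order (a step that is already met when the one before it is completed fails the run):
1. the drawer has popped fully open (value of joint drawer above 0.1 m), for 0.2 s.
2. the thicker roll lies in the empty middle cup of the open drawer, let go (value of joint drawer above 0.1 m and x of thick_roll_mid in the frame of empty_cup between -0.045 and 0.045 m and y of thick_roll_mid in the frame of empty_cup between -0.046 and 0.046 m and z of thick_roll_mid in the frame of empty_cup below 0.03 m and linear speed of thick_roll below 0.05 m/s and contact force between the fingers and thick_roll below 0.1 N), for 0.2 s.
At the end, for the whole second after the job is handed in: The drawer is latched: it stays within 20 mm of the case with nothing holding it. The thicker roll lies at rest in the middle cup (its middle within the cup's walls, less than 30 mm above the cup's floor) (value of joint drawer below 0.02 m and x of thick_roll_mid in the frame of empty_cup between -0.045 and 0.045 m and y of thick_roll_mid in the frame of empty_cup between -0.046 and 0.046 m and z of thick_roll_mid in the frame of empty_cup below 0.03 m and linear speed of thick_roll below 0.05 m/s); the robot touches nothing.
It fails at once if the drawer is forced against the latch or its stop with more than 22 N (over its last 30 mm) (value of joint drawer below 0.03 m and contact force between any of the fingers, the arm and drawer above 22 N).
It fails at once if the button is pressed with more than 30 N (contact force between any of the fingers, the arm and button above 30 N).
It fails at once if the drawer is slammed shut (faster than 0.3 m/s) (velocity of joint drawer below -0.3 m/s).
It fails at once if another thing is moved by more than 20 mm (distance of any of thin_roll, tape_measure, mug, jar, terminal, spool, screwdriver from where it was at the start of the episode above 0.02 m).
It also fails if it takes over 64 s, if anything falls off the work surface, if the arm or the gripper's body presses on something with over 40 N, if the wrist force passes 120 N, or if a joint passes its speed limit or range.

## Robot

A 6-joint arm with a two-finger parallel gripper is mounted at the origin on the work surface. World frame = base frame: x ahead of the robot, y to its left, z up, the work surface at z = 0. Lengths are in m, angles in rad, forces in N, time in s.
With the tool pointing down it reaches from about 0.35 to 0.875 m from the base axis. Payload 15.5 kg.
Tool frame: the origin (TCP) lies between the finger pads; the fingertips stand 22 mm ahead of it and the grasp point (between the pads) lies 3 mm ahead of it; z points along the fingers, y is the line along which they close (so a half turn about z gives the same grasp; the last joint's range is limited). The gripper opens to 85 mm and grips with 20 to 120 N. Pads are 22 mm wide; open, the fingers measure 114 mm over their backs; the gripper's body (76 mm by 85 mm) begins 54 mm behind the grasp point. The pads swing forward as they close: fully open they stand 13 mm farther back than shut.
Start: joints at [-1.405, 0.494, 1.345, -0, 1.302, -0.096], TCP at [0.161, -0.604, 0.253] pointing down, gripper open.
Joint ranges: [-2.91, 2.91], [-0.82, 2.16], [0.22, 2.67], [-1.22, 4.37], [0.12, 2.79], [-3.08, 3.08]. Speed limits (rad/s): [1.89, 1.89, 2.57, 3.01, 3.01, 3.01].

## Interface

Orientations are given as [roll, pitch, yaw] about the fixed x, y, z axes, in that order (R = Rz(yaw) Ry(pitch) Rx(roll)).
In Python, from cell import env gives the robot as it stands. Calls block until the motion is done:
- env.reach(position, orientation): joint-space move of the TCP to a pose.
- env.move_linear(position, rotation=None, vel=0.15, max_force=None): straight line of the TCP; rotation=None keeps the orientation; vel is the mean speed in m/s. With max_force (N) it stops when the force on the tool has changed by that much, and returns True; else False.
- env.goto_joints(angles): joint-space move.
- env.command_gripper(opening, f_grip=None): opening from 0.0 (shut) to 1.0 (fully open); f_grip is the grip in N (None keeps the last); returns when the fingers have stopped.
- env.wait(seconds).
- env.solve_ik(position, orientation): joint angles nearest the present ones, or None.
- env.get_state(): the state.
- env.snapshot(name): name is "scene" or "side" or "wrist"; returns a dict with "image" (384x512x3 uint8, red, green, blue), "fx", "fy", "cx", "cy" (pixels), "rvec" (rotation vector, rad) and "tvec" (3), from world to camera coordinates, as OpenCV has them; the wrist camera has in their place "mount" (4x4, takes a point from camera to tool coordinates, whose origin is the TCP and whose axes are the flange's). Camera axes: x right, y down, z forward; pixel columns grow to the right and rows downward; lengths in m; the calibration is good to about 2 mm. A picture is of the moment at which its call begins: read the wrist's pose just before it. There is no depth.
A pose or a line that the arm cannot do raises env.MotionError and nothing moves.
- env.sign_off(): hands the job in; it is judged then, once.
Trained networks look in the newest picture that a camera, given by its name, has taken for a name from the list of things; names that differ only in an ending like _2 or _b are one class to them, and where a whole thing is asked for, a point or a joint stands for the part that bears it (a point fixed in the world has none). Each returns a list of dicts, best first, with "score" (0 to 1); they miss things now and then, are a little off and sometimes report something else, mostly with a low value. They report only what shows in the picture. A call takes as long as a camera call. They do not tell look-alikes from the thing itself.
- env.outline_of(label, camera): "region" (384x512 bool, what is visible of it) and "bbox" ([left, top, right, bottom] in pixels, round what is visible of it).
- env.mark_of(label, camera): "position" ([row, column] in pixels: a listed point, or the origin of a listed thing).
The state is a dict: "clock": time; "joint_pos": joint angles; "qvel": joint speeds; "joint_efforts": joint torques, N m; "eef_pos": TCP position; "tool_rot": TCP orientation; "wrist_force": force on the tool from outside, world axes, zero at the start; "wrist_torque": the same for the moment, N m; "grip_width": opening from 0.0 (shut) to 1.0 (fully open); "grasp_force": force on a finger pad.
Only numpy, scipy, OpenCV 4.12 (cv2) and the standard library are available. Lean on these libraries where they do the work, as an engineer would, in place of code of your own. Each camera call takes 0.05 s, during which the arm holds its last target. There are 200 camera calls.

## Working session

There is one attempt and no reset: what is moved stays moved. The work goes in short steps, each a Python script; the robot and the scene stay as the last script left them, time stands still between calls to the robot, and variables do not carry over. Pictures are saved under pics/ and viewed, at most 10 in all, crops included, and the job is handed in when it is done.

```bash
ls; mkdir -p pics
cat > h.py <<'E'
from cell import env
import numpy as np, cv2
def P(s, tool=None):
    """projection matrix 3x4 (world->pixel)"""
    K=np.array([[s['fx'],0,s['cx']],[0,s['fy'],s['cy']],[0,0,1]])
    if 'rvec' in s and s['rvec'] is not None:
        R=cv2.Rodrigues(np.array(s['rvec'],float))[0]; t=np.array(s['tvec'],float).reshape(3,1)
    else:
        M=tool@np.array(s['mount']); Mi=np.linalg.inv(M); R=Mi[:3,:3]; t=Mi[:3,3:]
    return K@np.hstack([R,t])
def tool():
    from scipy.spatial.transform import Rotation as Ro
    st=env.get_state(); T=np.eye(4); r=np.array(st['tool_rot'])
    T[:3,:3]=r if r.shape==(3,3) else Ro.from_euler('xyz',r).as_matrix()
    T[:3,3]=st['eef_pos']; return T
def tri(Ps,uvs):
    A=[]
    for p,(u,v) in zip(Ps,uvs): A+= [u*p[2]-p[0], v*p[2]-p[1]]
    x=np.linalg.svd(np.array(A))[2][-1]; return x[:3]/x[3]
def onz(p,uv,z):
    u,v=uv; A=np.array([u*p[2]-p[0], v*p[2]-p[1]])
    return np.append(np.linalg.solve(A[:,:2], -(A[:,2]*z+A[:,3])),z)
def snap(n):
    T=tool(); s=env.snapshot(n); return s,P(s,T)
def save(s,f): cv2.imwrite('pics/'+f,cv2.cvtColor(s['image'],cv2.COLOR_RGB2BGR))
E
python3 - <<'E'
from h import *
np.set_printoptions(precision=4,suppress=True)
print(env.get_state())
Ps={}; ims=[]
for c in('scene','side'):
    s,Ps[c]=snap(c); ims.append(s['image'])
    for l in ['case','drawer_front','empty_cup','button_top','thick_roll','thick_roll_mid','thin_roll','tape_measure','mug','jar','terminal','spool','screwdriver']:
        z={'drawer_front':.043,'button_top':.0945,'thick_roll_mid':.013,'terminal':.085,'empty_cup':.016}.get(l,0)
        for m in env.mark_of(l,c)[:3]:
            r,q=m['position']; print(c,l,round(m['score'],2),round(r),round(q),onz(Ps[c],(q,r),z))
for i,im in enumerate(ims): cv2.imwrite(f'pics/a{i}.png',cv2.cvtColor(im,cv2.COLOR_RGB2BGR))
E
```

```text
pics
{'clock': 0.0, 'joint_pos': array([-1.4055,  0.4942,  1.3462, -0.    ,  1.3025, -0.0955]), 'qvel': array([-0.0001,  0.001 ,  0.    ,  0.0011, -0.0006, -0.0014]), 'joint_efforts': array([  0.0054, -88.2153, -38.3861,   0.0004,   0.0098,  -0.    ]), 'eef_pos': array([ 0.1611, -0.6035,  0.2527]), 'tool_rot': array([-3.1403, -0.0001,  0.2609]), 'wrist_force': array([-0.2453, -0.2646, -0.38  ]), 'wrist_torque': array([ 0.0188,  0.0366, -0.0221]), 'grasp_force': 0.0, 'grip_width': 1.0035338897058568}
scene case 0.56 231 215 [ 0.7302 -0.0475  0.    ]
scene drawer_front 0.95 206 271 [ 0.551  -0.0316  0.043 ]
scene button_top 0.42 176 243 [ 0.591  -0.1505  0.0945]
scene thick_roll 0.8 259 378 [0.3774 0.2542 0.    ]
scene thick_roll 0.78 289 308 [0.606  0.2628 0.    ]
scene thick_roll 0.67 262 309 [0.552  0.1827 0.    ]
scene thick_roll_mid 0.67 261 315 [0.5455 0.1982 0.013 ]
scene thick_roll_mid 0.67 263 277 [0.6377 0.1631 0.013 ]
scene thick_roll_mid 0.64 256 379 [0.3788 0.257  0.013 ]
scene thin_roll 0.48 322 372 [0.5315 0.4069 0.    ]
scene thin_roll 0.22 234 218 [ 0.7274 -0.0314  0. 
[... 639 characters left out ...]
roll 0.53 294 226 [0.3759 0.2549 0.    ]
side thick_roll 0.51 254 179 [0.6039 0.2647 0.    ]
side thick_roll_mid 0.67 252 206 [0.542  0.1982 0.013 ]
side thick_roll_mid 0.43 231 193 [0.6489 0.1736 0.013 ]
side thick_roll_mid 0.41 250 178 [0.6094 0.2634 0.013 ]
side thin_roll 0.55 291 153 [0.533  0.4133 0.    ]
side tape_measure 0.79 285 198 [0.4606 0.2966 0.    ]
side mug 0.69 264 134 [0.6634 0.3986 0.    ]
side mug 0.38 284 196 [0.4695 0.2979 0.    ]
side mug 0.25 251 177 [0.62   0.2628 0.    ]
side jar 0.83 226 152 [0.7717 0.2577 0.    ]
side terminal 0.93 181 208 [0.7545 0.0186 0.085 ]
side spool 0.66 210 244 [ 0.6203 -0.0394  0.    ]
side screwdriver 0.6 166 311 [ 0.6384 -0.4293  0.    ]
```

Run:
```python
import cv2
a=cv2.imread('pics/a0.png');cv2.imwrite('pics/a0c.png',cv2.resize(a[130:370,170:430],None,fx=2.5,fy=2.5,interpolation=2))
a=cv2.imread('pics/a1.png');cv2.imwrite('pics/a1c.png',cv2.resize(a[130:330,110:330],None,fx=3,fy=3,interpolation=2))
```

```text
(no output)
```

View pics/a0c.png

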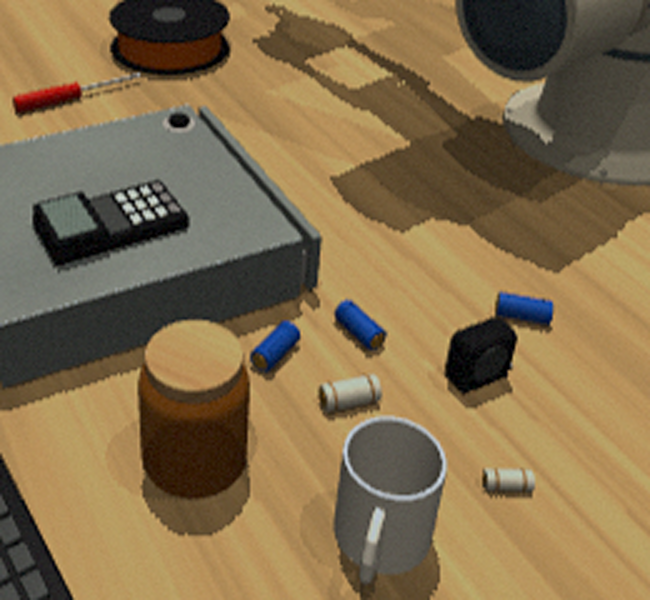

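View pics/a1c.png

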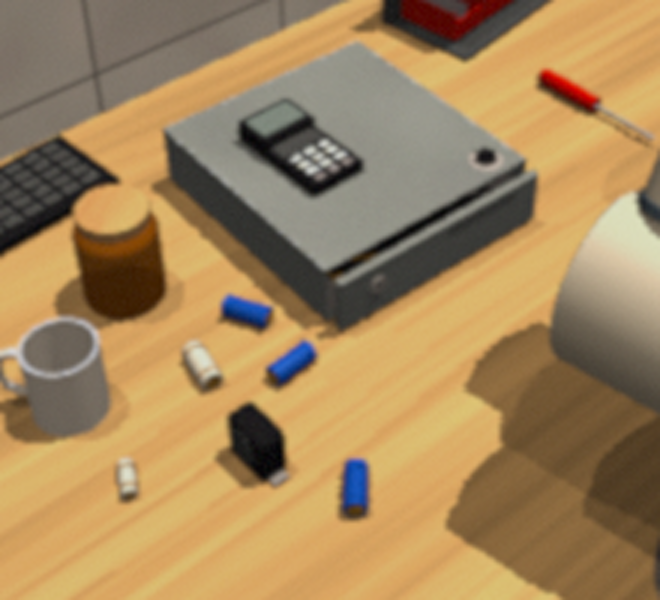

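The thick roll is the white one at scene (310,287), at about (0.606, 0.263). It could be confused with the blue rolls at (280,268), (314,260) and (380,253), which are look-alikes. It could also be confused with the smaller white thin roll at (373,322). The scene crop shows the white roll clearly larger than the thin one. Next I go above the drawer front and take two wrist looks.

Run:
```python
from h import *
np.set_printoptions(precision=4,suppress=True)
env.command_gripper(0.0)
Ps=[];uv={}
for i,p in enumerate([[.52,-.16,.36],[.60,-.10,.36]]):
    env.reach(p,[np.pi,0,0]); env.wait(.3)
    s,Pm=snap('wrist'); Ps.append(Pm); save(s,f'w{i}.png'); np.save(f'w{i}.npy',Pm)
    if i==0: print(s['fx'],s['cx'],s['cy'],np.array(s['mount']),env.get_state()['clock'])
    for l,z in [('button_top',.0945),('drawer_front',.043)]:
        for m in env.mark_of(l,'wrist')[:2]:
            r,c=m['position']; print(i,l,m['score'],r,c,onz(Pm,(c,r),z)); uv.setdefault(l,{}).setdefault(i,(c,r))
for l in uv:
    if len(uv[l])==2: print(l,tri(Ps,[uv[l][0],uv[l][1]]))
print(env.get_state()['clock'],env.get_state()['eef_pos'])
a=np.hstack([cv2.imread('pics/w0.png'),cv2.imread('pics/w1.png')]);cv2.imwrite('pics/w01.png',cv2.resize(a,(800,300),interpolation=3))
```

```text
335.2687017584384 254.10570103574372 188.15169371608798 [[ 0.0009 -0.9557 -0.2944  0.0747]
 [ 1.      0.0008  0.0006  0.0007]
 [-0.0003 -0.2944  0.9557 -0.1209]
 [ 0.      0.      0.      1.    ]] 4.6
0 button_top 0.9 87.4 247.5 [ 0.5919 -0.1539  0.0945]
0 drawer_front 0.67 123.1 157.2 [ 0.5474 -0.0362  0.043 ]
1 button_top 0.68 160.1 299.1 [ 0.5897 -0.1545  0.0945]
1 drawer_front 0.84 183.4 205.3 [ 0.5461 -0.0351  0.043 ]
button_top [ 0.5917 -0.1537  0.1027]
drawer_front [ 0.5471 -0.036   0.0445]
5.6333 [ 0.5998 -0.1004  0.3602]
```

View pics/w01.png

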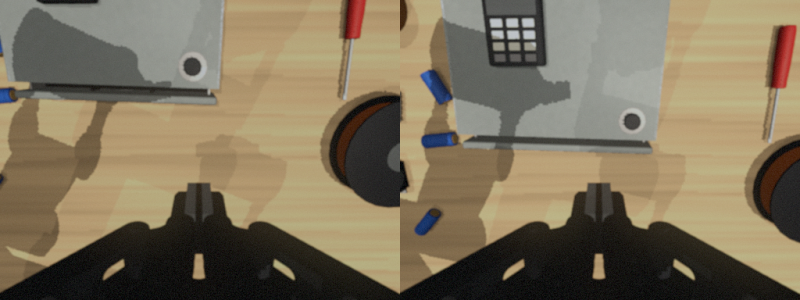

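The wrist views show the button at full-frame (246,87) and (299,160). The panel's outer top edge runs from about (83,188) to (321,196) in the second view. All measured heights are plausible, so I press the button.

Run:
```python
from h import *
np.set_printoptions(precision=4,suppress=True)
Pm=np.load('w1.npy'); a=onz(Pm,(83,188),.08); b=onz(Pm,(321,196),.08); d=a-b
print(a,b,np.linalg.norm(d),'yaw',np.arctan2(-d[0],d[1]))
env.move_linear([.591,-.154,.150],vel=.2)
env.wait(.2); f0=env.get_state()['wrist_force']
r=env.move_linear([.591,-.154,.1085],vel=.02,max_force=12)
st=env.get_state(); print(r,st['eef_pos'],st['wrist_force']-f0,st['clock'])
env.move_linear([.591,-.154,.16],vel=.15)
env.reach([.45,-.06,.36],[np.pi,0,0]); env.wait(.2)
s,Pm=snap('wrist'); save(s,'w2.png'); np.save('w2.npy',Pm)
for l,z in [('button_top',.0945),('drawer_front',.043),('empty_cup',.016)]:
    for m in env.mark_of(l,'wrist')[:2]:
        r,c=m['position']; print(l,m['score'],r,c,onz(Pm,(c,r),z))
print(env.get_state()['clock'])
```

```text
[0.551  0.1127 0.08  ] [ 0.5403 -0.1859  0.08  ] 0.2987373669931598 yaw -0.03553764569685813
True [ 0.5911 -0.1541  0.1092] [-2.0496  1.0149  9.4296] 9.025
button_top 0.65 17.5 344.2 [ 0.5915 -0.1546  0.0945]
drawer_front 0.77 154.7 231.1 [ 0.4361 -0.0306  0.043 ]
empty_cup 0.96 108.3 232.6 [ 0.4942 -0.032   0.016 ]
10.9417
```

View pics/w2.png

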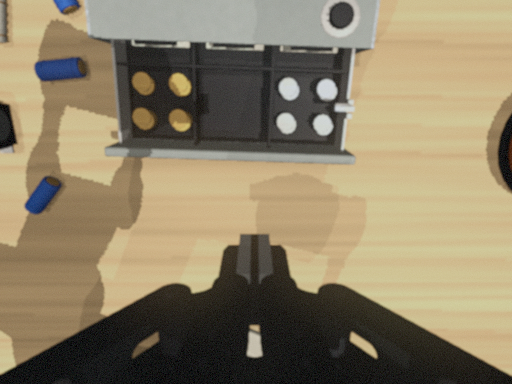

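The drawer is fully open. The empty cup is centred near (235,105) in the picture, which puts it at about (0.494, -0.032), and the panel has moved out to x=0.436. Next I look at the roll from above.

```bash
cat > roll.py <<'E'
from h import *
np.set_printoptions(precision=4,suppress=True)
env.reach([.53,.20,.33],[np.pi,0,0])
Ps=[];C=[]
for i,p in enumerate([[.56,.22,.28],[.635,.28,.28]]):
    env.reach(p,[np.pi,0,0]); env.wait(.3)
    s,Pm=snap('wrist'); save(s,f'r{i}.png'); best=None
    for o in env.outline_of('thick_roll','wrist'):
        m=o['region'].astype(np.uint8)
        px=s['image'][m>0].astype(float).mean(0)
        M=cv2.moments(m,True)
        if M['m00']==0: continue
        c=(M['m10']/M['m00'],M['m01']/M['m00']); w=onz(Pm,c,.013)
        print(i,round(o['score'],2),px,c,w)
        if px[0]>px[2]*0.9 and best is None and np.hypot(w[0]-.606,w[1]-.263)<.03:
            best=c; q=np.argwhere(m)[:,::-1]; wp=np.array([onz(Pm,u,.013)[:2] for u in q])
            r=cv2.minAreaRect(wp.astype(np.float32)*1000); ev,V=np.linalg.eigh(np.cov(wp.T)); print('rect',r,'yaw',np.arctan2(V[1,1],V[0,1]))
    if best: Ps.append(Pm);C.append(best)
if len(C)==2: print('tri',tri(Ps,C))
print(env.get_state()['clock'])
E
python3 roll.py; python3 -c "
import cv2,numpy as np
a=np.hstack([cv2.imread('pics/r0.png'),cv2.imread('pics/r1.png')]);cv2.imwrite('pics/r01.png',cv2.resize(a,(800,300),interpolation=3))"
```

```text
0 0.91 [181.7872 175.1141 158.4838] (211.89320388349515, 111.59061488673139) [0.6062 0.2668 0.013 ]
rect ((605.2568359375, 267.0762634277344), (27.159982681274414, 59.433685302734375), 79.61739349365234) yaw 2.9620423201576185
0 0.89 [ 90.0794 107.8185 159.3093] (288.4966936076414, 80.21160911094783) [0.6401 0.1809 0.013 ]
0 0.79 [ 94.3694 115.9544 172.0598] (276.92687559354226, 165.3988603988604) [0.5437 0.1917 0.013 ]
1 0.88 [ 85.3967 104.3351 157.4327] (338.14335971855763, 147.5268249780123) [0.6395 0.1805 0.013 ]
1 0.84 [ 82.2547  98.3251 148.1066] (323.61076604554864, 223.20910973084887) [0.5438 0.1916 0.013 ]
1 0.8 [198.0514 193.3913 177.9338] (263.57312252964425, 175.31126482213438) [0.6058 0.2673 0.013 ]
rect ((605.3602294921875, 267.76422119140625), (26.70218276977539, 59.81110382080078), 79.63143157958984) yaw 2.938891792468719
1 0.63 [ 62.125   75.6875 117.8958] (259.0208333333333, 347.0625) [0.3538 0.2716 0.013 ]
tri [0.606  0.2671 0.0129]
13.625
```

View pics/r01.png

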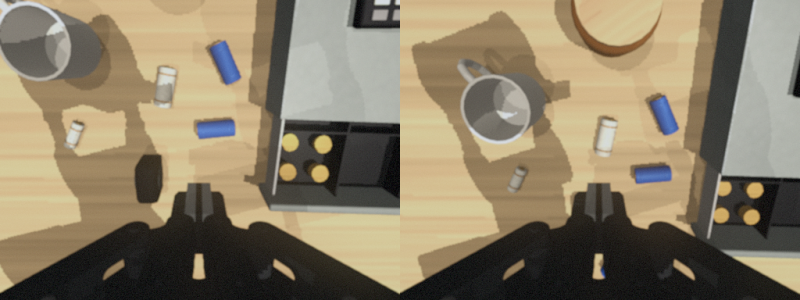

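The wrist views show the thick white roll at (212,112) and (264,175). It triangulates to (0.606, 0.267, 0.013) with yaw about -0.19, and its size comes out at 27x59 mm. The blue rolls beside it are well clear, so I grasp it.

Run:
```python
from h import *
np.set_printoptions(precision=4,suppress=True)
y=-.185
env.command_gripper(.62)
env.reach([.606,.267,.11],[np.pi,0,y])
print('touch',env.move_linear([.606,.267,.025],vel=.06,max_force=8),env.get_state()['eef_pos'])
env.command_gripper(0.0,30); st=env.get_state(); print(st['grip_width'],st['grasp_force'])
env.move_linear([.606,.267,.20],vel=.15)
st=env.get_state(); print(st['grip_width'],st['grasp_force'],st['clock'])
env.reach([.494,-.032,.20],[np.pi,0,-.037])
env.wait(.2)
env.move_linear([.494,-.032,.11],vel=.15); env.wait(.1)
print('touch',env.move_linear([.494,-.032,.042],vel=.05,max_force=4),env.get_state()['eef_pos'])
s,Pm=snap('scene'); save(s,'p.png')
st=env.get_state(); print(st['grip_width'],st['grasp_force'],st['clock'],st['wrist_force'])
a=cv2.imread('pics/p.png');cv2.imwrite('pics/pc.png',cv2.resize(a[120:340,190:400],None,fx=2.5,fy=2.5,interpolation=2))
```

```text
touch False [0.6062 0.2671 0.0254]
0.28967693542234246 30.653143687923148
0.29489107989317503 29.762761314159434 18.1333
touch False [ 0.4941 -0.032   0.0422]
0.29487516868955255 29.744297836609803 21.9583 [-0.1308  0.1985 -1.9403]
```

View pics/pc.png

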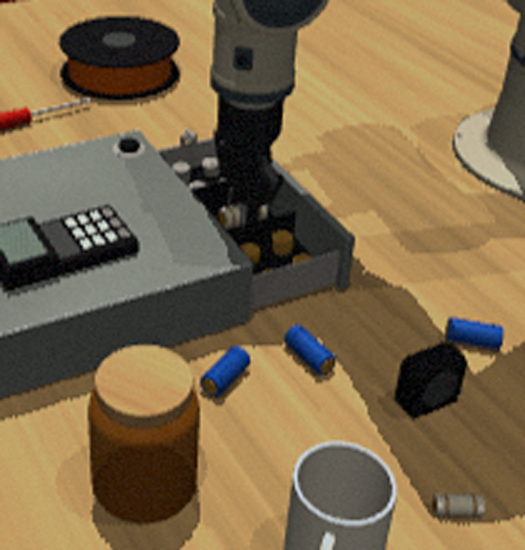

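The roll is held inside the middle cup, with the fingers at about (240,210) in the crop, and the wrist still carries its 2 N weight. I lower it slightly, release it, and check.

Run:
```python
from h import *
np.set_printoptions(precision=4,suppress=True)
print(env.move_linear([.494,-.032,.0385],vel=.02,max_force=3),env.get_state()['eef_pos'])
env.command_gripper(.5); env.wait(.2)
env.move_linear([.494,-.032,.16],vel=.12)
env.command_gripper(0.0)
env.reach([.43,-.03,.30],[np.pi,0,-.037]); env.wait(.3)
s,Pm=snap('wrist'); save(s,'q.png')
for l,z in [('drawer_front',.043),('empty_cup',.016),('thick_roll_mid',.029)]:
    for m in env.mark_of(l,'wrist')[:3]:
        r,c=m['position']; print(l,m['score'],r,c,onz(Pm,(c,r),z))
print(env.get_state()['clock'])
```

```text
True [ 0.4948 -0.0319  0.0405]
drawer_front 0.95 146.3 253.6 [ 0.4377 -0.0305  0.043 ]
empty_cup 0.73 95.9 254.0 [ 0.4919 -0.0329  0.016 ]
thick_roll_mid 0.77 54.8 54.0 [0.5432 0.1828 0.029 ]
thick_roll_mid 0.59 199.3 35.5 [0.3791 0.2409 0.029 ]
25.475
```

View pics/q.png

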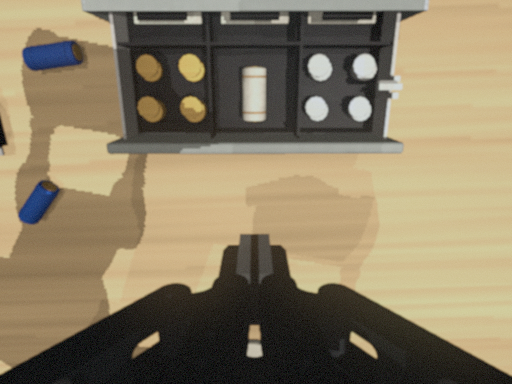

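The roll lies in the middle of the cup at (254,94), and the drawer lines up with the tool. Now I push it shut.

Run:
```python
from h import *
np.set_printoptions(precision=4,suppress=True)
d=np.array([np.cos(-.037),np.sin(-.037),0]); f=np.array([.4377,-.0305,.068])
R=[np.pi,0,-.037]
env.reach(list(f-.06*d+[0,0,.05]),R); env.move_linear(list(f-.06*d),vel=.12); env.wait(.2)
F0=env.get_state()['wrist_force']
def pr(t):
    st=env.get_state(); print(t,(st['eef_pos']-f)@d,(st['wrist_force']-F0)@d,st['clock'])
pr('start')
print(env.move_linear(list(f+.055*d),vel=.06,max_force=12)); pr('mid')   # drawer ~0.045
r=env.move_linear(list(f+.125*d),vel=.012,max_force=13); pr(r)
```

```text
start -0.059454785329068255 0.0 27.025
False
mid 0.055054045848489885 -4.1227856789125 29.0917
True 0.1011836689989029 -5.012570810386819 32.6833
```

Run:
```python
from h import *
np.set_printoptions(precision=4,suppress=True)
d=np.array([np.cos(-.037),np.sin(-.037),0]); f=np.array([.4377,-.0305,.068])
st=env.get_state(); print((st['eef_pos']-f)@d,st['wrist_force'])
for a in (.098,.094,.090):
    env.move_linear(list(f+a*d),vel=.03); env.wait(.1); st=env.get_state(); print((st['eef_pos']-f)@d,st['wrist_force'])
env.move_linear(list(f+.03*d),vel=.12)
env.move_linear(list(f+.03*d+[0,0,.25]),vel=.2); env.wait(.2)
s,Pm=snap('wrist'); save(s,'z.png')
for l,z in [('drawer_front',.043),('button_top',.0945)]:
    for m in env.mark_of(l,'wrist')[:2]:
        r,c=m['position']; print(l,m['score'],r,c,onz(Pm,(c,r),z))
print(env.get_state()['clock'])
```

```text
0.1011836689989029 [-4.5924 -0.0456  3.5068]
0.09770339610843806 [-6.4623 -0.3452  2.4962]
0.09444348141173119 [-0.1817 -0.2256 -1.0001]
0.09004986717424206 [ 0.5844 -0.2909  0.0308]
drawer_front 0.76 80.2 251.8 [ 0.5456 -0.0325  0.043 ]
drawer_front 0.41 21.0 378.2 [ 0.6008 -0.1696  0.043 ]
button_top 0.87 22.0 374.7 [ 0.5925 -0.1489  0.0945]
36.2
```

View pics/z.png

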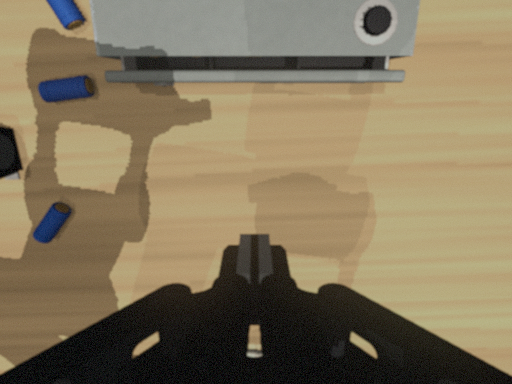

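The drawer has stayed in: the panel edge is at row ~77, with its face at x=0.546 as it was at the start. The contact force fell to zero when I backed off, so the latch is holding it.

```bash
python3 -c "
from cell import env
print(env.sign_off())"
```

```text
the job is handed in; nothing more can be done
None
```

The thick coin roll is in the middle cup and the drawer is latched shut; I handed the job in at about 36 s, with no verdict returned, and I couldn't see the roll once the drawer was closed.

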